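# Clip the chromatography column into the rack

### The job

Put the cream-coloured chromatography column away: take it out of its white shipping cradle and snap it into the empty pair of spring clips on the column rack, pressing gently until it clicks fully home in both clips and then pushing no further, and let go. Leave the steel column already in the rack, the two bottles and the syringe as they are.

Things in the scene. Friction and masses are not known exactly. Their poses are not given: they have to be found in the camera images.
- column_mid (a point): centre, on the axis, of the loose cream plastic chromatography column to be put away; x runs along it. Round body 14 mm in diameter and 116 mm long (58 mm either side of this point) with a 20 mm wide teal label round its middle; at each end a black nut 19 mm in diameter and 20 mm long with a small red plug; 172 mm overall, 70 to 120 g
- column: the same column; origin and axes are those of column_mid (on the axis, not the underside). It starts lying level in the cradle, along the cradle's x, its axis 34 mm above the bench
- cradle: white shipping cradle, fixed to the bench: a tray 190 x 60 mm (x by y) with an 11 mm high rim and two V rests, 42 mm either side of its centre and 10 mm wide along x, in which the column lies. Between the rests there is only the tray's floor, 5 mm above the bench, so fingers can reach round the column's middle. Origin: centre of the underside; x along the column, z up
- rack: column rack, fixed to the bench: a light grey metal plate 190 x 150 x 12 mm (x, y, z) with two places for columns, parallel to its x, 42 mm either side of its centre line; each has a pair of teal plastic spring clips that open upwards. The place at y = +42 mm is empty, that at y = -42 mm holds the steel column. Origin: centre of the plate's underside; z up
- free_place (a point): where the cream column's centre lies once home in the empty place, 45 mm above the bench; x along the column (either end first), z up. Clips stand 38 mm either side along x, each 12 mm wide: 64 mm are free between them for fingers, down to the plate 33 mm below
- free_clip0 (a point): the empty place's clip on the -x side of the rack: point midway between its two lips, 5.5 mm above the axis of a column that is home; axes as the rack's. The rounded, springy lips are 8.6 mm apart when empty and lead in by flares up to 7.5 mm above this point
- free_clip1 (a point): the same for the clip on the +x side. Pressed straight down, the column's body meets the lips when its centre is about 12 mm above free_place; the push needed grows to a peak of about 15 N (12 to 18) for both clips together when it is some 8 mm above, then gives way as the lips close over the body and hold it down on the rigid seats
- stored_mid (a point): centre of the shiny steel column with dark steel nuts already stored in the rack's other place; shape and size as the cream column; leave it alone
- eluent_mid (a point): centre, 70 mm above the bench, of a loose upright amber glass bottle with a teal cap, 70 mm in diameter, 140 mm high; leave it alone
- wash_mid (a point): point on the axis, 65 mm above the bench, of a loose upright white wash bottle with a blue cap, 60 mm in diameter, 175 mm high with its thin bent spout, which reaches 53 mm out from the axis; leave it alone
- syringe_mid (a point): point on the axis of a loose clear syringe with a green plunger lying on the bench, 140 mm long (from 82 mm behind this point to 57 mm ahead along its x), 36 mm wide at its flange; leave it alone
Things that resemble listed ones, but are neither listed nor needed, are in the scene too. What is shaped like the column but orange is not meant. Of the things shaped like the rack, the grey one is meant.

How it is judged:
At the end, for the whole second after the job is handed in: The cream column is at rest, home in both clips of the empty place: its middle within 3 mm sideways and in height and 13 mm lengthwise of the place's centre, so that the clips hold the body and not the nuts; its axis within 0.06 rad of the place's, either way round (x of column_mid in the frame of free_place between -0.013 and 0.013 m and y of column_mid in the frame of free_place between -0.003 and 0.003 m and z of column_mid in the frame of free_place between -0.003 and 0.003 m and angle between the x axis of column_mid and the x axis of free_place, either way round below 0.06 rad and linear speed of column below 0.02 m/s); the robot touches nothing.
It fails at once if the column is forced against the rack with more than 70 N (its clips' grip included) (contact force between column and rack above 70 N).
It fails at once if the stored steel column is shifted by more than 10 mm (distance of stored_mid from where it was at the start of the episode above 0.01 m).
It fails at once if the amber bottle is shifted by more than 30 mm or tipped (distance of eluent_mid from where it was at the start of the episode above 0.03 m or angle between eluent_mid's own z axis and vertical above 0.4 rad).
It fails at once if the wash bottle is shifted by more than 30 mm or tipped (distance of wash_mid from where it was at the start of the episode above 0.03 m or angle between wash_mid's own z axis and vertical above 0.4 rad).
It fails at once if the syringe is shifted by more than 30 mm (distance of syringe_mid from where it was at the start of the episode above 0.03 m).
It also fails if it takes over 48 s, if anything falls off the work surface, if the arm or the gripper's body presses on something with over 40 N, if the wrist force passes 120 N, or if a joint passes its speed limit or range.

### The arm

A 7-joint arm with a two-finger parallel gripper is mounted at the origin on the work surface. World frame = base frame: x ahead of the robot, y to its left, z up, the work surface at z = 0. Lengths are in m, angles in rad, forces in N, time in s.
With the tool pointing down it reaches from about 0.425 to 0.95 m from the base axis. Payload 4.7 kg.
Tool frame: the origin (TCP) lies midway between the tips of the shut fingers; the grasp point (between the pads) lies 19 mm behind it; z points along the fingers, y is the line along which they close (so a half turn about z gives the same grasp; the last joint's range is limited). The gripper opens to 85 mm and grips with 20 to 120 N. Pads are 22 mm wide; open, the fingers measure 114 mm over their backs; the gripper's body (76 mm by 85 mm) begins 54 mm behind the grasp point. The pads swing forward as they close: fully open they stand 13 mm farther back than shut.
Start: joints at [1.244, 0.469, -0.049, 1.532, 0.024, 1.141, -0.082], TCP at [0.198, -0.645, 0.231] pointing down, gripper open.
Joint ranges: [-2.59, 2.59], [-0.33, 1.99], [-1.39, 1.29], [0.1, 2.45], [-1.04, 4.18], [0.21, 1.99], [-2.66, 2.66]. Speed limits (rad/s): [2.57, 2.57, 3.14, 3.14, 3.14, 3.14, 3.14].

### API

Orientations are given as a unit quaternion [x, y, z, w].
In Python, from rig import status, imaging, order gives the robot as it stands.
- The arm moves only by the tool carry_out, never from a script. Its argument "rows" is a list of rows, each an object of numbers: "fingers": the gripper command: -1 is shut, 1 is fully open, values between are in proportion; "x", "y", "z": the shift along the tool's x, y, z in mm; "wx", "wy", "wz": the turn, a rotation vector about the tool's x, y, z in rad. In form: [{"fingers": .., "x": .., "y": .., "z": .., "wx": .., "wy": .., "wz": ..}, ...]. A call has 1 to 10 rows; each row shifts and turns the commanded pose from where the row before left it, along the tool's axes as they then stand; what a row does not reach is not made up. A row lasts 1/10 s, in which the tool goes at most 50 mm and 8.59 degrees, less where a joint would pass 70% of its speed; a pose out of reach is approached as far as the arm can. A call with a gripper value outside its range is refused whole. The fingers move at their own pace and stop on an object; "force" is the grip in N (left out, the last holds). Time passes only in rows, so rows that do not move let the fingers close. It gives the time, the measured TCP pose, the force, the opening and the grip force at its end, in the units of the state.
- status.sense(): the state, without advancing time (a new reading comes with each control period).
- imaging.read_camera(name): name is "scene" or "top"; returns the picture (480x640x3 uint8, blue, green, red); there is no depth.
- imaging.camera_model(name): a dict with "K" (3x3 intrinsics, pixels), "cam_to_world" (4x4, takes a point from camera to world coordinates). Camera axes: x right, y up, looking along -z (the intrinsics and any distortion apply to the point x, -y, -z); pixel columns grow to the right and rows downward; lengths in m; the calibration is good to about 2 mm. A picture is of the moment at which its call begins. camera_model takes no time and is no camera call.
- order.sign_off(): hands the job in; it is judged then, once.
The state is a dict: "time": time; "joints": joint angles; "joint_velocities": joint speeds; "joint_torque": joint torques, N m; "ee_pos": TCP position; "tcp_rot": TCP orientation; "contact_force": force on the tool from outside, world axes, zero at the start; "moment": the same for the moment, N m; "width": finger opening in m; "grip_force": force on a finger pad.
Only numpy, scipy, OpenCV 4.12 (cv2) and the standard library are available. Lean on these libraries where they do the work, as an engineer would, in place of code of your own. Each camera call takes 0.05 s, during which the arm holds its last target. There are 200 camera calls.

## Working session

There is one attempt and no reset: what is moved stays moved. The work goes in short steps, Python scripts to look and compute and a tool call to move; the robot and the scene stay as the last step left them, time stands still between calls to the robot, and variables do not carry over. Pictures are saved under pics/ and viewed, at most 10 in all, crops included, and the job is handed in when it is done.

Besides the shell and the picture viewer there is one more tool, called after "Request:" by a JSON object that holds its "api" and its "payload". carry_out: Moves the arm, as the interface text tells. Its arguments: {"type":"object","properties":{"rows":{"type":"array"},"force":{"type":"number"}},"required":["rows"]}

```bash
mkdir -p pics
python3 - <<'E'
from rig import status, imaging
import cv2
s=status.sense(); print({k:s[k] for k in('time','ee_pos','tcp_rot','width','contact_force')})
for n in('scene','top'):
    cv2.imwrite(f'pics/{n}0.png',imaging.read_camera(n)); m=imaging.camera_model(n); print(n,m)
E
```

```text
{'time': 0.0, 'ee_pos': array([ 0.19790625, -0.6447414 ,  0.23027675]), 'tcp_rot': array([ 9.88934277e-01,  1.48351278e-01, -1.59315820e-04, -9.31738587e-04]), 'width': 0.08535534946852094, 'contact_force': array([ 0.1074514 , -0.60732174,  0.28890173])}
scene {'K': array([[439.62436186,   0.        , 320.95103753],
       [  0.        , 439.62436186, 242.35379285],
       [  0.        ,   0.        ,   1.        ]]), 'cam_to_world': array([[ 0.65379013, -0.43338149,  0.62027329,  1.18910283],
       [ 0.75648478,  0.39278414, -0.5229258 , -0.42988656],
       [-0.01700714,  0.81111103,  0.5846449 ,  0.67459015],
       [ 0.        ,  0.        ,  0.        ,  1.        ]])}
top {'K': array([[455.03184543,   0.        , 324.61444748],
       [  0.        , 455.03184543, 242.59768252],
       [  0.        ,   0.        ,   1.        ]]), 'cam_to_world': array([[-0.02523315,  0.99089539, -0.13224828,  0.44567034],
       [-0.99966325, -0.02581231, -0.00266653,  0.09509144],
       [-0.00605588,  0.13213646,  0.99121304,  1.07183524],
       [ 0.        ,  0.        ,  0.        ,  1.        ]])}
```

View pics/scene0.png

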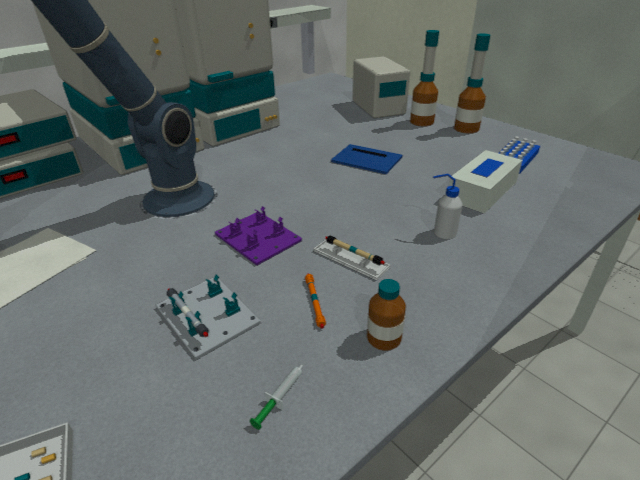

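View pics/top0.png

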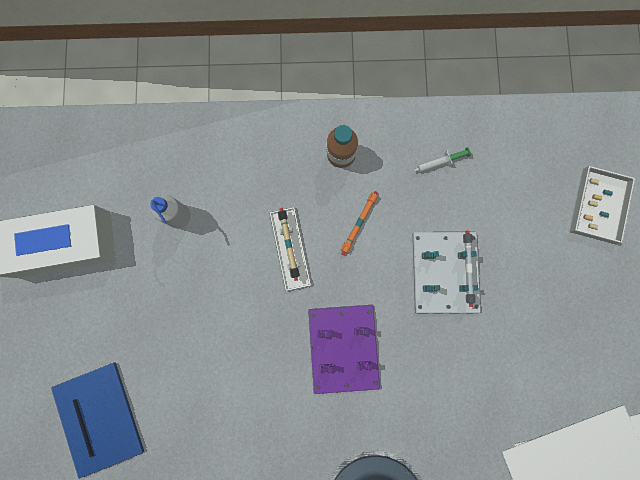

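The scene view shows a grey rack at (207,313) and a purple one at (258,236). The cream column in its white cradle is at (352,250), and the orange one is at (316,300). In the top view the grey rack is at (447,272), the purple one at (345,348), the cream column at (289,245) and the orange one at (360,222). The cream column and the grey rack fit the description. Its empty place is the left pair of clips in the top view, at (431,255) and (431,289), because the steel column sits on the right. I'll confirm this in an enlarged crop.

Run:
```python
import cv2, numpy as np
S=cv2.imread('pics/scene0.png');T=cv2.imread('pics/top0.png')
def c(I,x,y): return cv2.resize(I[y:y+84,x:x+112],(400,300),interpolation=cv2.INTER_CUBIC)
cv2.imwrite('pics/crop.png',np.vstack([np.hstack([c(S,298,212),c(S,150,272)]),np.hstack([c(T,235,203),c(T,392,230)])]))
for n,I,b in(('S col',S,(298,212)),('S rack',S,(150,272)),('T col',T,(235,203)),('T rack',T,(392,230))):
    C=I[b[1]:b[1]+84,b[0]:b[0]+112]; h=cv2.cvtColor(C,cv2.COLOR_BGR2HSV)
    for nm,m in(('red',((h[...,0]<7)|(h[...,0]>173))&(h[...,1]>130)&(h[...,2]>60)),('teal',(abs(h[...,0].astype(int)-90)<10)&(h[...,1]>120)&(h[...,2]>50))):
        k,_,st,ce=cv2.connectedComponentsWithStats(m.astype('uint8'))
        print(n,nm,[(int(st[i,4]),*np.round(ce[i]+b,1).tolist()) for i in range(1,k) if st[i,4]>2])
```

```text
S col red [(3, 326.3, 237.3), (11, 382.2, 261.8)]
S col teal [(31, 352.5, 248.7), (290, 389.0, 287.1), (8, 314.0, 294.6)]
S rack red [(19, 205.0, 333.6)]
S rack teal [(153, 213.7, 287.0), (23, 180.7, 295.2), (24, 233.9, 296.2), (29, 172.4, 300.6), (151, 231.0, 306.9), (4, 176.5, 306.8), (11, 173.7, 311.1), (15, 178.6, 310.7), (27, 197.0, 314.8), (40, 189.6, 322.1), (30, 191.7, 332.1)]
T col red [(7, 280.7, 209.0), (9, 342.9, 252.7), (8, 295.6, 278.4)]
T col teal [(31, 288.1, 243.4)]
T rack red [(9, 467.0, 232.0), (9, 470.7, 304.6)]
T rack teal [(5, 423.0, 255.0), (4, 429.0, 253.5), (4, 432.0, 254.5), (8, 435.1, 252.9), (5, 459.0, 255.0), (4, 466.0, 253.5), (13, 473.4, 253.7), (6, 473.7, 286.8), (7, 476.7, 287.1), (5, 424.0, 288.0), (10, 437.5, 287.0), (4, 460.5, 286.5), (3, 460.3, 289.7)]
```

View pics/crop.png

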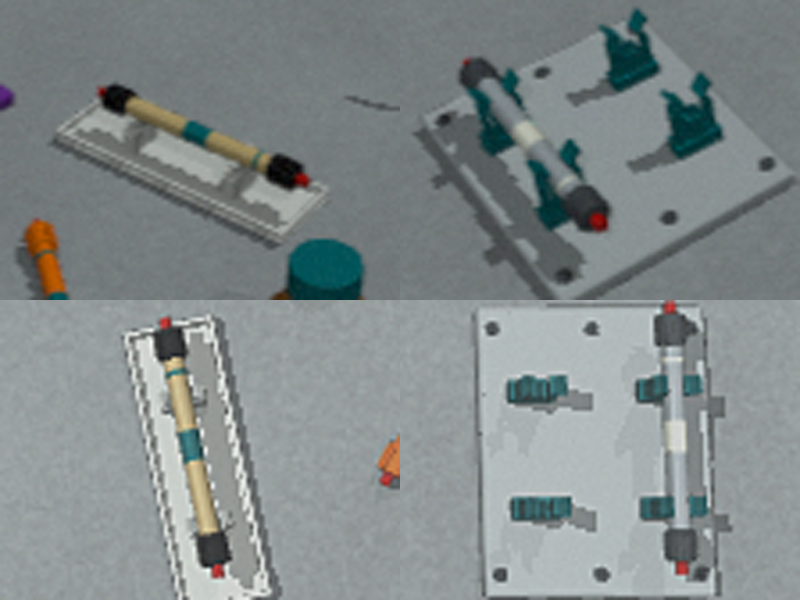

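```bash
cat > h.py <<'E'
import numpy as np, cv2
from rig import imaging
from scipy.optimize import least_squares
from scipy.spatial.transform import Rotation as R
M={n:imaging.camera_model(n) for n in('scene','top')}
def proj(n,P):
    m=M[n]; c=(np.atleast_2d(P)-m['cam_to_world'][:3,3])@m['cam_to_world'][:3,:3]
    q=np.c_[c[:,0],-c[:,1],-c[:,2]]@m['K'].T; return q[:,:2]/q[:,2:]
def place(p,L):  # x,y,z,yaw
    return R.from_euler('z',p[3]).apply(np.atleast_2d(L))+p[:3]
def fit(obs,p0):  # obs: (cam,local xyz,(u,v))
    f=lambda p:np.concatenate([(proj(n,place(p,L))[0]-uv) for n,L,uv in obs])
    r=least_squares(f,p0,loss='soft_l1'); return r.x,r.fun.reshape(-1,2)
E
python3 - <<'E'
from h import *
e=.0815
col=[('scene',(-e,0,0),(326.3,237.3)),('scene',(e,0,0),(382.2,261.8)),('scene',(0,0,0),(352.5,248.7)),
('top',(-e,0,0),(280.7,209)),('top',(e,0,0),(295.6,278.4)),('top',(0,0,0),(288.1,243.4))]
for sgn in(1,):
    p,r=fit(col,[.5,.17,.034,3.3]);print('col',p.round(4),r.round(1).tolist())
# rack: unknown direction; stored at y=-42 -> to the right in top (world -y). +x either up: try yaw ~0
c=.012
rack=[('top',(.095,.075,c),(412.9,232.2)),('top',(.095,-.075,c),(477.2,232.2)),('top',(-.095,.075,c),(415.8,312.6)),('top',(-.095,-.075,c),(480.3,312.6)),
('scene',(-.095,-.075,c),(155.6,305.6)),('scene',(.095,-.075,c),(194.8,354.5)),('scene',(.095,.075,c),(260,320)),('scene',(-.095,.075,c),(216.6,276.5)),
('top',(e,-.042,.045),(467,232)),('top',(-e,-.042,.045),(470.7,304.6)),('scene',(e,-.042,.045),(205,333.6))]
p,r=fit(rack,[.4,-.2,0,0]);print('rack',p.round(4),r.round(1).tolist(),'free',place(p,(0,.042,.045)).round(4))
for n in('top','scene'): print(n,'clip proj',proj(n,place(p,[(.038,.042,.0505),(-.038,.042,.0505)])).round(1).tolist())
E
```

```text
col [0.5838 0.1816 0.0364 3.3339] [[55.4, 23.8], [-55.8, -24.7], [0.4, -0.1], [0.3, 0.5], [-0.1, -0.2], [0.1, 0.1]]
rack [ 0.5133 -0.1835 -0.0021 -0.017 ] [[-0.4, -1.2], [-1.0, -1.8], [-0.5, -0.1], [0.2, -0.7], [-1.1, -0.6], [-0.1, 3.3], [0.6, 0.4], [-0.8, -0.7], [-0.3, 2.1], [-0.4, 1.6], [-1.0, -0.3]] free [[ 0.514  -0.1415  0.0429]]
top clip proj [[431.2, 253.1], [432.5, 286.9]]
scene clip proj [[230.2, 299.6], [212.4, 281.5]]
```

Run:
```python
from h import *
e=.0815
col=[('scene',(e,0,0),(326.3,237.3)),('scene',(-e,0,0),(382.2,261.8)),('scene',(0,0,0),(352.5,248.7)),
('top',(-e,0,0),(280.7,209)),('top',(e,0,0),(295.6,278.4)),('top',(0,0,0),(288.1,243.4))]
p,r=fit(col,[.5,.17,.034,3.3]);print('col',p.round(4),r.round(1).tolist())
# bench-line based plate corners, subpixel
T=cv2.imread('pics/top0.png');S=cv2.imread('pics/scene0.png')
# full clip masks (incl. shaded teal)
for n,I,bs in(('top',T,[(417,245,32,18),(417,280,32,18)]),('scene',S,[(203,268,24,34),(220,288,24,34)])):
    h=cv2.cvtColor(I,cv2.COLOR_BGR2HSV).astype(int)
    for x,y,w,H in bs:
        C=h[y:y+H,x:x+w]; m=(abs(C[...,0]-90)<12)&(C[...,1]>90)
        v,u=np.nonzero(m); print(n,'clip bbox',u.min()+x,u.max()+x,v.min()+y,v.max()+y,'cen',u.mean()+x,v.mean()+y)
c=.012
rack=[('top',(.095,.075,c),(412.9,232.2)),('top',(.095,-.075,c),(477.2,232.2)),('top',(-.095,.075,c),(415.8,312.6)),('top',(-.095,-.075,c),(480.3,312.6)),
('scene',(-.095,-.075,c),(155.6,305.6)),('scene',(.095,.075,c),(260,320)),('scene',(-.095,.075,c),(216.6,276.5))]
for z in (None,0.):
    f=lambda q:np.concatenate([proj(n,place([q[0],q[1],q[2] if z is None else 0,q[3]],L))[0]-uv for n,L,uv in rack])
    q=least_squares(f,[.5,-.18,0,0]).x; print('rack',q.round(4),f(q).reshape(-1,2).round(1).tolist())
    if z is not None:q[2]=0
    print('free',place(q,(0,.042,.045)).round(4))
    # predicted clip silhouette extents: lips at flare tops +-~10mm, base on plate
    for s in(1,-1):
        for n in('top','scene'): print(n,s,proj(n,place(q,[(s*.038,.042,.012),(s*.038,.042,.058)])).round(1).tolist())
```

```text
col [0.5842 0.1817 0.0356 3.3364] [[0.1, 0.1], [-0.4, -0.5], [0.6, 0.2], [0.2, 0.4], [0.0, -0.3], [0.1, 0.0]]
top clip bbox 423 438 251 258 cen 431.01612903225805 254.01612903225805
top clip bbox 424 439 285 290 cen 432.3636363636364 287.6515151515151
scene clip bbox 206 226 275 301 cen 214.4313725490196 287.7156862745098
scene clip bbox 220 239 288 315 cen 230.875 304.9955357142857
rack [ 0.5116 -0.1838 -0.0041 -0.0248] [[-0.1, -0.6], [-0.8, -0.7], [-0.8, 0.3], [-0.2, 0.3], [-1.1, -0.5], [-0.1, 1.0], [-0.7, -0.3]]
free [[ 0.5126 -0.1418  0.0409]]
top 1 [[427.5, 255.6], [432.0, 253.5]]
scene 1 [[232.2, 313.4], [229.2, 297.5]]
top -1 [[428.5, 288.1], [433.1, 287.4]]
scene -1 [[215.0, 294.9], [211.7, 279.2]]
rack [ 0.5125 -0.1837  0.0662 -0.0256] [[0.2, -1.3], [-0.3, -1.3], [-0.6, -0.1], [0.3, -0.0], [-1.3, -1.7], [0.0, -0.2], [-0.7, -1.5]]
free [[ 0.5136 -0.1417  0.045 ]]
top 1 [[427.9, 255.0], [432.4, 252.8]]
scene 1 [[232.2, 312.2], [229.2, 296.2]]
top -1 [[428.8, 287.6], [433.4, 286.9]]
scene -1 [[215.0, 293.7], [211.7, 278.0]]
```

Request:
{"api": "carry_out", "payload": {"rows": [{"fingers": 0.2,"x": 39,"y": -24},{"fingers": 0.2,"x": 39,"y": -24},{"fingers": 0.2,"x": 39,"y": -24},{"fingers": 0.2,"x": 39,"y": -24},{"fingers": 0.2,"x": 39,"y": -24},{"fingers": 0.2,"x": 39,"y": -24},{"fingers": 0.2,"x": 39,"y": -24},{"fingers": 0.2,"x": 39,"y": -24},{"fingers": 0.2,"x": 39,"y": -24},{"fingers": 0.2,"x": 39,"y": -24,"wz": 0.1}], "force": 70}}

```text
$.rows[0]: bad value
```

```bash
cat > go.py <<'E'
import sys
from rig import status
import numpy as np
from scipy.spatial.transform import Rotation as R
x,y,z,yaw=map(float,sys.argv[1:5])
s=status.sense(); r=R.from_quat(s['tcp_rot']); d=np.array([x,y,z])-s['ee_pos']
t=r.as_matrix(); a=np.arctan2(t[1,0],t[0,0]); dy=(yaw-a+np.pi/2)%np.pi-np.pi/2
tgt=R.from_euler('z',yaw)*R.from_euler('x',np.pi)
if abs((yaw-a+np.pi)%(2*np.pi)-np.pi)>1.6: tgt=tgt*R.from_euler('z',np.pi)
print('t',round(s['time'],2),'pos',s['ee_pos'].round(4),'yaw',round(a,3),'tilt',t[:,2].round(4),'w',round(s['width'],4),'F',s['contact_force'].round(1),'M',s['moment'].round(2),'grip',round(s['grip_force'],1))
print('shift mm',(r.inv().apply(d)*1000).round(1),'rotvec',(r.inv()*tgt).as_rotvec().round(3),'j',s['joints'].round(2))
E
python3 go.py .584 .182 .15 .195
```

```text
t 0.1 pos [ 0.1979 -0.6448  0.2304] yaw 0.298 tilt [-6.0e-04  1.6e-03 -1.0e+00] w 0.0855 F [-0.3 -0.4 -0.6] M [ 0.02 -0.12  0.05] grip 0.0
shift mm [ 611.7 -677.    81.5] rotvec [-0.002  0.     0.103] j [ 1.24  0.47 -0.05  1.53  0.02  1.14 -0.08]
```

Request:
{"api": "carry_out", "payload": {"rows": [{"fingers": 0.2,"x": 39,"y": -24,"z": 0,"wx": 0,"wy": 0,"wz": 0},{"fingers": 0.2,"x": 39,"y": -24,"z": 0,"wx": 0,"wy": 0,"wz": 0},{"fingers": 0.2,"x": 39,"y": -24,"z": 0,"wx": 0,"wy": 0,"wz": 0},{"fingers": 0.2,"x": 39,"y": -24,"z": 0,"wx": 0,"wy": 0,"wz": 0},{"fingers": 0.2,"x": 39,"y": -24,"z": 0,"wx": 0,"wy": 0,"wz": 0},{"fingers": 0.2,"x": 39,"y": -24,"z": 0,"wx": 0,"wy": 0,"wz": 0},{"fingers": 0.2,"x": 39,"y": -24,"z": 0,"wx": 0,"wy": 0,"wz": 0},{"fingers": 0.2,"x": 39,"y": -24,"z": 0,"wx": 0,"wy": 0,"wz": 0},{"fingers": 0.2,"x": 39,"y": -24,"z": 0,"wx": 0,"wy": 0,"wz": 0},{"fingers": 0.2,"x": 39,"y": -24,"z": 0,"wx": 0,"wy": 0,"wz": 0.1}], "force": 70}}

```text
time: 1.1
ee_pos: [0.5012, -0.2999, 0.231]
tcp_rot: [0.995, 0.097, -0.0, -0.0]
contact_force: [1.3, -1.7, 0.6]
width: 0.0513
grip_force: 0.0
```

```bash
python3 go.py .584 .182 .15 .195
```

```text
t 1.1 pos [ 0.5012 -0.2999  0.231 ] yaw 0.195 tilt [-5.e-04  3.e-04 -1.e+00] w 0.0513 F [ 1.3 -1.7  0.6] M [-0.05 -0.04  0.04] grip 0.0
shift mm [ 174.7 -456.6   81.1] rotvec [-0.  0.  0.] j [ 0.63  0.33 -0.2   1.75  0.07  1.07 -0.98]
```

Request:
{"api": "carry_out", "payload": {"rows": [{"fingers": 0.2,"x": 17.4,"y": -45.6,"z": 0,"wx": 0,"wy": 0,"wz": 0},{"fingers": 0.2,"x": 17.4,"y": -45.6,"z": 0,"wx": 0,"wy": 0,"wz": 0},{"fingers": 0.2,"x": 17.4,"y": -45.6,"z": 0,"wx": 0,"wy": 0,"wz": 0},{"fingers": 0.2,"x": 17.4,"y": -45.6,"z": 0,"wx": 0,"wy": 0,"wz": 0},{"fingers": 0.2,"x": 17.4,"y": -45.6,"z": 0,"wx": 0,"wy": 0,"wz": 0},{"fingers": 0.2,"x": 17.4,"y": -45.6,"z": 0,"wx": 0,"wy": 0,"wz": 0},{"fingers": 0.2,"x": 17.4,"y": -45.6,"z": 0,"wx": 0,"wy": 0,"wz": 0},{"fingers": 0.2,"x": 17.4,"y": -45.6,"z": 20,"wx": 0,"wy": 0,"wz": 0},{"fingers": 0.2,"x": 17.4,"y": -45.6,"z": 20,"wx": 0,"wy": 0,"wz": 0},{"fingers": 0.2,"x": 17.4,"y": -45.6,"z": 20,"wx": 0,"wy": 0,"wz": 0}]}}

```text
time: 2.1
ee_pos: [0.5802, 0.1739, 0.1736]
tcp_rot: [0.995, 0.099, -0.0, 0.0]
contact_force: [1.1, 0.2, 0.1]
width: 0.0514
grip_force: 0.0
```

Request:
{"api": "carry_out", "payload": {"rows": [{"fingers": 0.2,"x": 0,"y": 0,"z": 20,"wx": 0,"wy": 0,"wz": 0},{"fingers": 0.2,"x": 0,"y": 0,"z": 0,"wx": 0,"wy": 0,"wz": 0}]}}

```text
time: 2.3
ee_pos: [0.5778, 0.1731, 0.151]
tcp_rot: [0.995, 0.1, -0.003, 0.001]
contact_force: [-0.6, -1.2, -0.7]
width: 0.0512
grip_force: 0.0
```

```bash
python3 go.py .584 .182 .013 .195
python3 - <<'E'
from h import *
S=imaging.read_camera('scene');T=imaging.read_camera('top')
c=lambda I,x,y:cv2.resize(I[y:y+160,x:x+106],(400,600),interpolation=cv2.INTER_CUBIC)
cv2.imwrite('pics/a.png',np.hstack([c(S,300,150),c(T,235,165)]))
E
```

```text
t 2.3 pos [0.5778 0.1731 0.151 ] yaw 0.201 tilt [-0.0067 -0.002  -1.    ] w 0.0512 F [-0.6 -1.2 -0.7] M [-0.08 -0.01 -0.05] grip 0.0
shift mm [  8.9  -7.5 138. ] rotvec [0.001 0.007 0.006] j [-0.07  0.46 -0.38  1.77  0.21  0.95 -1.91]
```

View pics/a.png

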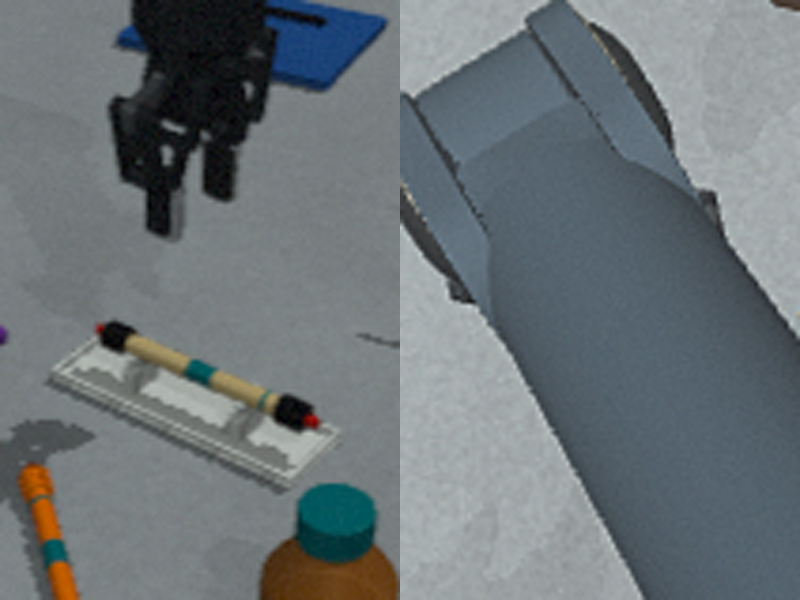

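The crop shows the open fingers straight above the column's middle (label at scene ≈ (353,248)), closing across its axis. The arm hides it in the top view. I'm going down now.

Request:
{"api": "carry_out", "payload": {"rows": [{"fingers": 0.2,"x": 9,"y": -7.5,"z": 18,"wx": 0,"wy": 0.007,"wz": 0.006},{"fingers": 0.2,"x": 0,"y": 0,"z": 25,"wx": 0,"wy": 0,"wz": 0},{"fingers": 0.2,"x": 0,"y": 0,"z": 25,"wx": 0,"wy": 0,"wz": 0},{"fingers": 0.2,"x": 0,"y": 0,"z": 20,"wx": 0,"wy": 0,"wz": 0},{"fingers": 0.2,"x": 0,"y": 0,"z": 0,"wx": 0,"wy": 0,"wz": 0},{"fingers": 0.2,"x": 0,"y": 0,"z": 0,"wx": 0,"wy": 0,"wz": 0}]}}

```text
time: 3.0
ee_pos: [0.5892, 0.1805, 0.0678]
tcp_rot: [0.995, 0.095, 0.004, -0.0]
contact_force: [0.9, 0.7, 0.6]
width: 0.0513
grip_force: 0.0
```

```bash
python3 go.py .584 .182 .013 .195
```

```text
t 3.0 pos [0.5892 0.1805 0.0678] yaw 0.19 tilt [ 0.0087  0.0013 -1.    ] w 0.0513 F [0.9 0.7 0.6] M [-0.01 -0.03 -0.01] grip 0.0
shift mm [-5.3 -2.4 54.7] rotvec [ 0.    -0.009 -0.005] j [-0.11  0.58 -0.35  1.81  0.27  0.79 -1.98]
```

Request:
{"api": "carry_out", "payload": {"rows": [{"fingers": 0.2,"x": -5,"y": -2.4,"z": 10,"wx": 0,"wy": -0.008,"wz": -0.005},{"fingers": 0.2,"x": 0,"y": 0,"z": 10,"wx": 0,"wy": 0,"wz": 0},{"fingers": 0.2,"x": 0,"y": 0,"z": 10,"wx": 0,"wy": 0,"wz": 0},{"fingers": 0.2,"x": 0,"y": 0,"z": 0,"wx": 0,"wy": 0,"wz": 0},{"fingers": 0.2,"x": 0,"y": 0,"z": 0,"wx": 0,"wy": 0,"wz": 0},{"fingers": 0.2,"x": 0,"y": 0,"z": 0,"wx": 0,"wy": 0,"wz": 0}]}}

```text
time: 3.6
ee_pos: [0.583, 0.1832, 0.0366]
tcp_rot: [0.995, 0.098, -0.0, -0.0]
contact_force: [1.3, 0.2, 0.2]
width: 0.0511
grip_force: 0.0
```

```bash
python3 go.py .584 .182 .013 .195
```

```text
t 3.6 pos [0.583  0.1832 0.0366] yaw 0.197 tilt [-5.e-04 -0.e+00 -1.e+00] w 0.0511 F [1.3 0.2 0.2] M [-0.   -0.03 -0.02] grip 0.0
shift mm [ 0.7  1.3 23.6] rotvec [-0.     0.     0.002] j [-0.13  0.62 -0.34  1.83  0.28  0.74 -1.99]
```

Request:
{"api": "carry_out", "payload": {"rows": [{"fingers": 0.2,"x": 0.7,"y": 1.3,"z": 12,"wx": 0,"wy": 0,"wz": 0},{"fingers": 0.2,"x": 0,"y": 0,"z": 11.5,"wx": 0,"wy": 0,"wz": 0},{"fingers": 0.2,"x": 0,"y": 0,"z": 0,"wx": 0,"wy": 0,"wz": 0},{"fingers": -1,"x": 0,"y": 0,"z": 0,"wx": 0,"wy": 0,"wz": 0},{"fingers": -1,"x": 0,"y": 0,"z": 0,"wx": 0,"wy": 0,"wz": 0},{"fingers": -1,"x": 0,"y": 0,"z": 0,"wx": 0,"wy": 0,"wz": 0},{"fingers": -1,"x": 0,"y": 0,"z": 0,"wx": 0,"wy": 0,"wz": 0},{"fingers": -1,"x": 0,"y": 0,"z": 0,"wx": 0,"wy": 0,"wz": 0},{"fingers": -1,"x": 0,"y": 0,"z": 0,"wx": 0,"wy": 0,"wz": 0}]}}

```text
time: 4.5
ee_pos: [0.584, 0.1817, 0.0133]
tcp_rot: [0.995, 0.098, -0.0, 0.0]
contact_force: [-0.6, -1.7, 2.4]
width: 0.012
grip_force: 68.2
```

```bash
python3 go.py .584 .182 .013 .195
```

```text
t 4.5 pos [0.584  0.1817 0.0133] yaw 0.196 tilt [-2.e-04 -4.e-04 -1.e+00] w 0.012 F [-0.6 -1.7  2.4] M [-0.3   0.01 -0.01] grip 68.2
shift mm [ 0.  -0.4  0.3] rotvec [0.    0.    0.001] j [-0.14  0.65 -0.32  1.84  0.3   0.7  -2.  ]
```

Request:
{"api": "carry_out", "payload": {"rows": [{"fingers": -1,"x": 0,"y": 0,"z": -10,"wx": 0,"wy": 0,"wz": 0},{"fingers": -1,"x": 0,"y": 0,"z": -25,"wx": 0,"wy": 0,"wz": 0},{"fingers": -1,"x": 0,"y": 0,"z": -30,"wx": 0,"wy": 0,"wz": 0},{"fingers": -1,"x": 0,"y": 0,"z": -30,"wx": 0,"wy": 0,"wz": 0},{"fingers": -1,"x": 0,"y": 0,"z": -30,"wx": 0,"wy": 0,"wz": 0},{"fingers": -1,"x": 0,"y": 0,"z": -30,"wx": 0,"wy": 0,"wz": 0},{"fingers": -1,"x": 0,"y": 0,"z": -20,"wx": 0,"wy": 0,"wz": 0},{"fingers": -1,"x": 0,"y": 0,"z": -10,"wx": 0,"wy": 0,"wz": 0},{"fingers": -1,"x": 0,"y": 0,"z": 0,"wx": 0,"wy": 0,"wz": 0},{"fingers": -1,"x": 0,"y": 0,"z": 0,"wx": 0,"wy": 0,"wz": 0}]}}

```text
time: 5.5
ee_pos: [0.5832, 0.1817, 0.197]
tcp_rot: [0.995, 0.098, -0.001, 0.0]
contact_force: [0.1, -0.2, -1.8]
width: 0.0117
grip_force: 68.2
```

```bash
python3 go.py .513 -.1415 .19 -0.02
```

```text
t 5.5 pos [0.5832 0.1817 0.197 ] yaw 0.197 tilt [-2.5e-03 -8.0e-04 -1.0e+00] w 0.0117 F [ 0.1 -0.2 -1.8] M [-0.04  0.01 -0.01] grip 68.2
shift mm [-132.   303.2    7.4] rotvec [0.001 0.003 0.217] j [-0.08  0.43 -0.4   1.71  0.19  1.04 -1.91]
```

Request:
{"api": "carry_out", "payload": {"rows": [{"fingers": -1,"x": -10,"y": 20,"z": 0,"wx": 0,"wy": 0,"wz": 0},{"fingers": -1,"x": -13,"y": 32,"z": 0,"wx": 0,"wy": 0,"wz": 0},{"fingers": -1,"x": -13,"y": 32,"z": 0,"wx": 0,"wy": 0,"wz": 0},{"fingers": -1,"x": -16,"y": 36,"z": 0,"wx": 0,"wy": 0,"wz": 0},{"fingers": -1,"x": -16,"y": 36,"z": 0,"wx": 0,"wy": 0,"wz": 0},{"fingers": -1,"x": -16,"y": 36,"z": 0,"wx": 0,"wy": 0,"wz": 0},{"fingers": -1,"x": -16,"y": 36,"z": 0,"wx": 0,"wy": 0,"wz": 0},{"fingers": -1,"x": -14,"y": 33,"z": 0,"wx": 0,"wy": 0,"wz": 0},{"fingers": -1,"x": -11,"y": 26,"z": 0,"wx": 0,"wy": 0,"wz": 0},{"fingers": -1,"x": -7,"y": 16,"z": 0,"wx": 0,"wy": 0,"wz": 0.07}]}}

```text
time: 6.5
ee_pos: [0.5117, -0.1439, 0.1963]
tcp_rot: [0.998, 0.061, -0.002, -0.0]
contact_force: [0.4, 0.0, -0.2]
width: 0.0119
grip_force: 68.2
```

Request:
{"api": "carry_out", "payload": {"rows": [{"fingers": -1,"x": 0,"y": 0,"z": 20,"wx": 0,"wy": 0,"wz": 0.07},{"fingers": -1,"x": 0,"y": 0,"z": 20,"wx": 0,"wy": 0,"wz": 0.07},{"fingers": -1,"x": 0,"y": 0,"z": 20,"wx": 0,"wy": 0,"wz": 0},{"fingers": -1,"x": 0,"y": 0,"z": 10,"wx": 0,"wy": 0,"wz": 0},{"fingers": -1,"x": 0,"y": 0,"z": 0,"wx": 0,"wy": 0,"wz": 0},{"fingers": -1,"x": 0,"y": 0,"z": 0,"wx": 0,"wy": 0,"wz": 0},{"fingers": -1,"x": 0,"y": 0,"z": 0,"wx": 0,"wy": 0,"wz": 0}]}}

```text
time: 7.2
ee_pos: [0.5143, -0.1412, 0.1288]
tcp_rot: [1.0, -0.007, 0.0, 0.0]
contact_force: [-0.1, -0.0, -0.7]
width: 0.0118
grip_force: 68.2
```

```bash
python3 go.py .513 -.1415 .06 -0.02
python3 - <<'E'
from h import *
from rig import status
S=imaging.read_camera('scene');T=imaging.read_camera('top')
c=lambda I,x,y:cv2.resize(I[y:y+150,x:x+100],(400,600),interpolation=cv2.INTER_CUBIC)
cv2.imwrite('pics/b.png',np.hstack([c(S,170,210),c(T,390,190)]))
p=status.sense()['ee_pos']+[0,0,.0207]
for n in M: print(n,'predicted ends+mid',proj(n,place([*p,-.02],[(.0815,0,0),(0,0,0),(-.0815,0,0)])).round(1).tolist())
for n,I,b in(('scene',S,(160,210,100,150)),('top',T,(390,190,100,150))):
    C=I[b[1]:b[1]+b[3],b[0]:b[0]+b[2]];h=cv2.cvtColor(C,cv2.COLOR_BGR2HSV)
    m=((h[...,0]<7)|(h[...,0]>173))&(h[...,1]>130)&(h[...,2]>60)
    k,_,st,ce=cv2.connectedComponentsWithStats(m.astype('uint8'))
    print(n,[(int(st[i,4]),*np.round(ce[i]+b[:2],1).tolist()) for i in range(1,k) if st[i,4]>2])
E
```

```text
t 7.2 pos [ 0.5143 -0.1412  0.1288] yaw -0.013 tilt [ 7.e-04 -6.e-04 -1.e+00] w 0.0118 F [-0.1 -0.  -0.7] M [ 0.03 -0.04 -0.05] grip 68.2
shift mm [-1.3  0.3 68.8] rotvec [ 0.001 -0.001  0.007] j [ 0.39  0.37 -0.25  1.96  0.12  0.82 -1.51]
scene predicted ends+mid [[234.7, 272.1], [213.7, 252.4], [195.0, 234.8]]
top predicted ends+mid [[441.4, 226.5], [443.0, 266.2], [444.6, 306.8]]
scene [(19, 235.2, 271.8), (20, 205.1, 333.6)]
top [(10, 441.2, 226.1), (9, 470.7, 304.6), (10, 444.8, 306.9)]
```

View pics/b.png

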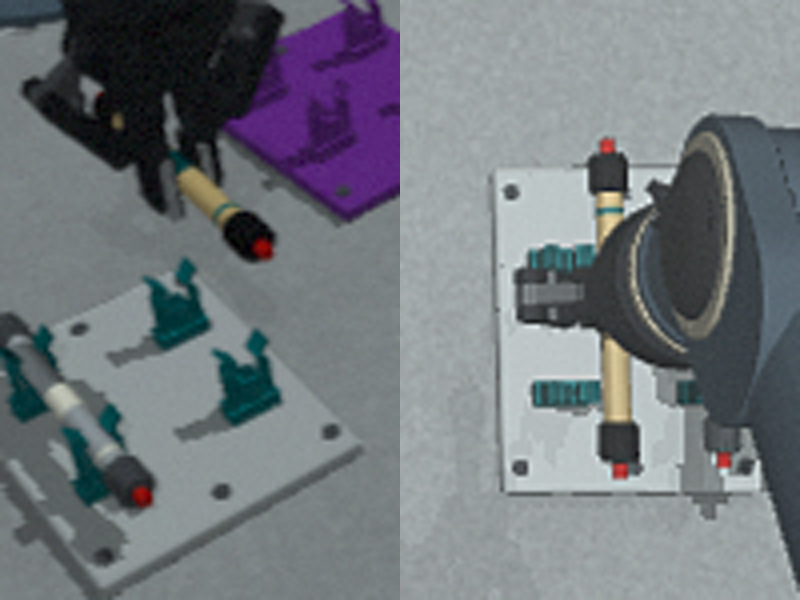

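The crop shows the column held level above the empty clips, with its near plug at scene (235,272) and its plugs at top (441,226) and (445,307). They match the predicted positions within 0.6 px. I'll cross-check the place against the steel column's plugs.

Run:
```python
from h import *
e=.0815
o=[('top',(e,0,0),(467,232)),('top',(-e,0,0),(470.7,304.6)),('scene',(e,0,0),(205.1,333.6))]
for z in(.043,.045):
    f=lambda q:np.concatenate([proj(n,place([q[0],q[1],z,q[2]],L))[0]-uv for n,L,uv in o])
    q=least_squares(f,[.5,-.22,0]).x
    print(z,q.round(4),f(q).reshape(-1,2).round(1).tolist(),'free',place([q[0],q[1],z,q[2]],(0,.084,0)).round(4))
```

```text
0.043 [ 0.5162 -0.2259 -0.009 ] [[-0.5, 0.5], [-0.0, -0.1], [-0.1, 0.7]] free [[ 0.517  -0.1419  0.043 ]]
0.045 [ 0.5166 -0.2256 -0.0128] [[-0.2, 0.2], [-0.0, -0.2], [-0.2, 0.1]] free [[ 0.5177 -0.1416  0.045 ]]
```

Request:
{"api": "carry_out", "payload": {"rows": [{"fingers": -1,"x": 0,"y": 0,"z": 15,"wx": 0,"wy": 0,"wz": 0.002},{"fingers": -1,"x": 0,"y": 0,"z": 20,"wx": 0,"wy": 0,"wz": 0},{"fingers": -1,"x": 0,"y": 0,"z": 20,"wx": 0,"wy": 0,"wz": 0},{"fingers": -1,"x": 0,"y": 0,"z": 15,"wx": 0,"wy": 0,"wz": 0},{"fingers": -1,"x": 0,"y": 0,"z": 10,"wx": 0,"wy": 0,"wz": 0},{"fingers": -1,"x": 0,"y": 0,"z": 5,"wx": 0,"wy": 0,"wz": 0},{"fingers": -1,"x": 0,"y": 0,"z": 0,"wx": 0,"wy": 0,"wz": 0},{"fingers": -1,"x": 0,"y": 0,"z": 0,"wx": 0,"wy": 0,"wz": 0},{"fingers": -1,"x": 0,"y": 0,"z": 0,"wx": 0,"wy": 0,"wz": 0}], "force": 90}}

```text
time: 8.2
ee_pos: [0.5141, -0.1412, 0.0438]
tcp_rot: [1.0, -0.008, 0.0, 0.0]
contact_force: [0.1, -0.0, -0.2]
width: 0.0114
grip_force: 87.7
```

```bash
python3 go.py .515 -.1415 .0243 -0.015
```

```text
t 8.2 pos [ 0.5141 -0.1412  0.0438] yaw -0.015 tilt [ 5.e-04 -6.e-04 -1.e+00] w 0.0114 F [ 0.1 -0.  -0.2] M [ 0.04 -0.   -0.03] grip 87.7
shift mm [ 0.9  0.2 19.5] rotvec [ 0.001 -0.001 -0.   ] j [ 0.36  0.5  -0.22  2.02  0.18  0.64 -1.56]
```

Request:
{"api": "carry_out", "payload": {"rows": [{"fingers": -1,"x": 0,"y": 0,"z": 2,"wx": 0,"wy": 0,"wz": 0},{"fingers": -1,"x": 0,"y": 0,"z": 2,"wx": 0,"wy": 0,"wz": 0},{"fingers": -1,"x": 0,"y": 0,"z": 2,"wx": 0,"wy": 0,"wz": 0},{"fingers": -1,"x": 0,"y": 0,"z": 2,"wx": 0,"wy": 0,"wz": 0},{"fingers": -1,"x": 0,"y": 0,"z": 1,"wx": 0,"wy": 0,"wz": 0},{"fingers": -1,"x": 0,"y": 0,"z": 0,"wx": 0,"wy": 0,"wz": 0},{"fingers": -1,"x": 0,"y": 0,"z": 0,"wx": 0,"wy": 0,"wz": 0}]}}

```text
time: 8.9
ee_pos: [0.5142, -0.1418, 0.0351]
tcp_rot: [1.0, -0.008, 0.0, 0.001]
contact_force: [-1.6, -1.0, 7.9]
width: 0.0113
grip_force: 88.9
```

```bash
python3 go.py .515 -.1415 .0243 -0.015
```

```text
t 8.9 pos [ 0.5142 -0.1418  0.0351] yaw -0.016 tilt [ 4.0e-04 -1.3e-03 -1.0e+00] w 0.0113 F [-1.6 -1.   7.9] M [-0.27  0.4   0.01] grip 88.9
shift mm [ 0.8 -0.3 10.8] rotvec [ 0.001 -0.    -0.001] j [ 0.36  0.51 -0.22  2.03  0.18  0.62 -1.56]
```

Request:
{"api": "carry_out", "payload": {"rows": [{"fingers": -1,"x": 0,"y": 0,"z": 1,"wx": 0,"wy": 0,"wz": 0},{"fingers": -1,"x": 0,"y": 0,"z": 1,"wx": 0,"wy": 0,"wz": 0},{"fingers": -1,"x": 0,"y": 0,"z": 1,"wx": 0,"wy": 0,"wz": 0},{"fingers": -1,"x": 0,"y": 0,"z": 0,"wx": 0,"wy": 0,"wz": 0}]}}

```text
time: 9.3
ee_pos: [0.5153, -0.1419, 0.0332]
tcp_rot: [1.0, -0.008, 0.001, 0.001]
contact_force: [-2.3, -0.8, 14.1]
width: 0.0112
grip_force: 89.5
```

```bash
python3 go.py .515 -.1415 .0243 -0.015
```

```text
t 9.3 pos [ 0.5153 -0.1419  0.0332] yaw -0.016 tilt [ 0.0026 -0.0018 -1.    ] w 0.0112 F [-2.3 -0.8 14.1] M [-0.13  0.45 -0.  ] grip 89.5
shift mm [-0.3 -0.4  8.9] rotvec [ 0.002 -0.003 -0.001] j [ 0.36  0.51 -0.21  2.03  0.18  0.62 -1.57]
```

Request:
{"api": "carry_out", "payload": {"rows": [{"fingers": -1,"x": 0,"y": 0,"z": 1,"wx": 0,"wy": 0,"wz": 0},{"fingers": -1,"x": 0,"y": 0,"z": 1,"wx": 0,"wy": 0,"wz": 0},{"fingers": -1,"x": 0,"y": 0,"z": 1,"wx": 0,"wy": 0,"wz": 0},{"fingers": -1,"x": 0,"y": 0,"z": 0,"wx": 0,"wy": 0,"wz": 0}]}}

```text
time: 9.7
ee_pos: [0.5155, -0.1418, 0.0287]
tcp_rot: [1.0, -0.008, 0.002, 0.001]
contact_force: [3.5, -1.1, -0.4]
width: 0.0117
grip_force: 88.2
```

```bash
python3 go.py .515 -.1415 .0243 -0.015
```

```text
t 9.7 pos [ 0.5155 -0.1418  0.0287] yaw -0.015 tilt [ 0.0035 -0.0012 -1.    ] w 0.0117 F [ 3.5 -1.1 -0.4] M [-0.36 -0.78 -0.07] grip 88.2
shift mm [-0.5 -0.3  4.4] rotvec [ 0.001 -0.003 -0.   ] j [ 0.36  0.52 -0.21  2.03  0.19  0.61 -1.57]
```

Request:
{"api": "carry_out", "payload": {"rows": [{"fingers": -1,"x": 0,"y": 0,"z": 1,"wx": 0,"wy": 0,"wz": 0},{"fingers": -1,"x": 0,"y": 0,"z": 1,"wx": 0,"wy": 0,"wz": 0},{"fingers": -1,"x": 0,"y": 0,"z": 0.5,"wx": 0,"wy": 0,"wz": 0},{"fingers": -1,"x": 0,"y": 0,"z": 0,"wx": 0,"wy": 0,"wz": 0}]}}

```text
time: 10.1
ee_pos: [0.5123, -0.1415, 0.0246]
tcp_rot: [1.0, -0.008, -0.002, 0.0]
contact_force: [2.0, -3.3, -7.5]
width: 0.0113
grip_force: 87.7
```

```bash
python3 go.py .515 -.1415 .0243 -0.015
```

```text
t 10.1 pos [ 0.5123 -0.1415  0.0246] yaw -0.016 tilt [-3.5e-03 -2.0e-04 -1.0e+00] w 0.0113 F [ 2.  -3.3 -7.5] M [-0.65 -0.48 -0.05] grip 87.7
shift mm [2.7 0.  0.3] rotvec [ 0.     0.003 -0.001] j [ 0.35  0.53 -0.21  2.03  0.19  0.61 -1.57]
```

Request:
{"api": "carry_out", "payload": {"rows": [{"fingers": -1,"x": 0,"y": 0,"z": 0.5,"wx": 0,"wy": 0,"wz": 0},{"fingers": -1,"x": 0,"y": 0,"z": 0.5,"wx": 0,"wy": 0,"wz": 0},{"fingers": -1,"x": 0,"y": 0,"z": 0,"wx": 0,"wy": 0,"wz": 0}]}}

```text
time: 10.4
ee_pos: [0.5124, -0.1414, 0.0245]
tcp_rot: [1.0, -0.008, -0.002, 0.0]
contact_force: [-0.8, -3.7, -2.9]
width: 0.0116
grip_force: 88.1
```

```bash
python3 go.py .515 -.1415 .0243 -0.015
```

```text
t 10.4 pos [ 0.5124 -0.1414  0.0245] yaw -0.016 tilt [-3.2e-03 -5.0e-04 -1.0e+00] w 0.0116 F [-0.8 -3.7 -2.9] M [-0.76  0.24 -0.03] grip 88.1
shift mm [2.6 0.  0.1] rotvec [ 0.001  0.003 -0.001] j [ 0.35  0.53 -0.21  2.03  0.19  0.6  -1.57]
```

Request:
{"api": "carry_out", "payload": {"rows": [{"fingers": -1,"x": 0,"y": 0,"z": 0.7,"wx": 0,"wy": 0,"wz": 0},{"fingers": -1,"x": 0,"y": 0,"z": 0.7,"wx": 0,"wy": 0,"wz": 0},{"fingers": -1,"x": 0,"y": 0,"z": 0,"wx": 0,"wy": 0,"wz": 0}]}}

```text
time: 10.7
ee_pos: [0.5124, -0.1415, 0.0243]
tcp_rot: [1.0, -0.008, -0.002, 0.001]
contact_force: [-5.1, -3.2, 9.5]
width: 0.0115
grip_force: 89.5
```

```bash
python3 go.py .515 -.1415 .0243 -0.015
```

```text
t 10.7 pos [ 0.5124 -0.1415  0.0243] yaw -0.016 tilt [-0.0033 -0.001  -1.    ] w 0.0115 F [-5.1 -3.2  9.5] M [-0.6   1.08 -0.02] grip 89.5
shift mm [ 2.6  0.  -0.1] rotvec [ 0.001  0.003 -0.001] j [ 0.35  0.53 -0.21  2.03  0.19  0.6  -1.57]
```

The column is firmly on its seats: the push rises and the column doesn't move. I'm releasing it and retreating straight up.

Request:
{"api": "carry_out", "payload": {"rows": [{"fingers": -0.1,"x": 0,"y": 0,"z": -1,"wx": 0,"wy": 0,"wz": 0},{"fingers": -0.1,"x": 0,"y": 0,"z": 0,"wx": 0,"wy": 0,"wz": 0},{"fingers": -0.1,"x": 0,"y": 0,"z": 0,"wx": 0,"wy": 0,"wz": 0},{"fingers": -0.1,"x": 0,"y": 0,"z": 0,"wx": 0,"wy": 0,"wz": 0},{"fingers": -0.1,"x": 0,"y": 0,"z": 0,"wx": 0,"wy": 0,"wz": 0}]}}

```text
time: 11.2
ee_pos: [0.5136, -0.1408, 0.0241]
tcp_rot: [1.0, -0.007, -0.0, -0.0]
contact_force: [-0.2, -0.2, -0.0]
width: 0.0386
grip_force: 0.0
```

Request:
{"api": "carry_out", "payload": {"rows": [{"fingers": -0.1,"x": 0,"y": 0,"z": -10,"wx": 0,"wy": 0,"wz": 0},{"fingers": -0.1,"x": 0,"y": 0,"z": -25,"wx": 0,"wy": 0,"wz": 0},{"fingers": -0.1,"x": 0,"y": 0,"z": -35,"wx": 0,"wy": 0,"wz": 0},{"fingers": -0.1,"x": 0,"y": 0,"z": -40,"wx": 0,"wy": 0,"wz": 0},{"fingers": -0.1,"x": 0,"y": 0,"z": -40,"wx": 0,"wy": 0,"wz": 0},{"fingers": -0.1,"x": 0,"y": 0,"z": -30,"wx": 0,"wy": 0,"wz": 0},{"fingers": -0.1,"x": 0,"y": 0,"z": -10,"wx": 0,"wy": 0,"wz": 0},{"fingers": -0.1,"x": 0,"y": 0,"z": 0,"wx": 0,"wy": 0,"wz": 0}]}}

```text
time: 12.0
ee_pos: [0.5144, -0.1412, 0.2158]
tcp_rot: [1.0, -0.008, 0.001, 0.001]
contact_force: [0.7, 0.0, -0.4]
width: 0.0385
grip_force: 0.0
```

Request:
{"api": "carry_out", "payload": {"rows": [{"fingers": -0.1,"x": 0,"y": -40,"z": 0,"wx": 0,"wy": 0,"wz": 0},{"fingers": -0.1,"x": 0,"y": -40,"z": 0,"wx": 0,"wy": 0,"wz": 0},{"fingers": -0.1,"x": 0,"y": -40,"z": 0,"wx": 0,"wy": 0,"wz": 0},{"fingers": -0.1,"x": 0,"y": -40,"z": 0,"wx": 0,"wy": 0,"wz": 0},{"fingers": -0.1,"x": 0,"y": -40,"z": 0,"wx": 0,"wy": 0,"wz": 0},{"fingers": -0.1,"x": 0,"y": 0,"z": 0,"wx": 0,"wy": 0,"wz": 0},{"fingers": -0.1,"x": 0,"y": 0,"z": 0,"wx": 0,"wy": 0,"wz": 0}]}}

```text
time: 12.7
ee_pos: [0.5155, 0.0595, 0.2123]
tcp_rot: [1.0, -0.006, -0.002, 0.0]
contact_force: [1.1, -1.0, 0.2]
width: 0.0381
grip_force: 0.0
```

```bash
python3 go.py .515 -.1415 .0243 -0.015
python3 - <<'E'
from h import *
S=imaging.read_camera('scene');T=imaging.read_camera('top')
c=lambda I,x,y:cv2.resize(I[y:y+150,x:x+100],(400,600),interpolation=cv2.INTER_CUBIC)
cv2.imwrite('pics/c.png',np.hstack([c(S,155,225),c(T,390,195)]))
ob={}
for n,I,b in(('scene',S,(150,225,110,145)),('top',T,(390,190,100,150))):
    C=I[b[1]:b[1]+b[3],b[0]:b[0]+b[2]];h=cv2.cvtColor(C,cv2.COLOR_BGR2HSV)
    m=((h[...,0]<7)|(h[...,0]>173))&(h[...,1]>130)&(h[...,2]>60)
    k,_,st,ce=cv2.connectedComponentsWithStats(m.astype('uint8'))
    ob[n]=[(int(st[i,4]),*np.round(ce[i]+b[:2],1).tolist()) for i in range(1,k) if st[i,4]>2]; print(n,ob[n])
    print(proj(n,place([.513,-.1415,.045,-.016],[(.0815,0,0),(-.0815,0,0)])).round(1).tolist())
E
```

```text
t 12.7 pos [0.5155 0.0595 0.2123] yaw -0.013 tilt [-4.5e-03 -7.0e-04 -1.0e+00] w 0.0381 F [ 1.1 -1.   0.2] M [-0.03 -0.03  0.05] grip 0.0
shift mm [  2.9 200.9 188.1] rotvec [0.001 0.005 0.002] j [ 0.12  0.26 -0.38  1.9   0.11  1.   -1.89]
scene [(18, 241.1, 311.4), (18, 205.0, 333.5)]
[[241.2, 311.8], [203.0, 272.8]]
top [(8, 466.9, 231.9), (9, 430.2, 234.7), (8, 470.8, 304.8), (10, 432.8, 307.5)]
[[430.1, 234.7], [433.0, 307.0]]
```

View pics/c.png

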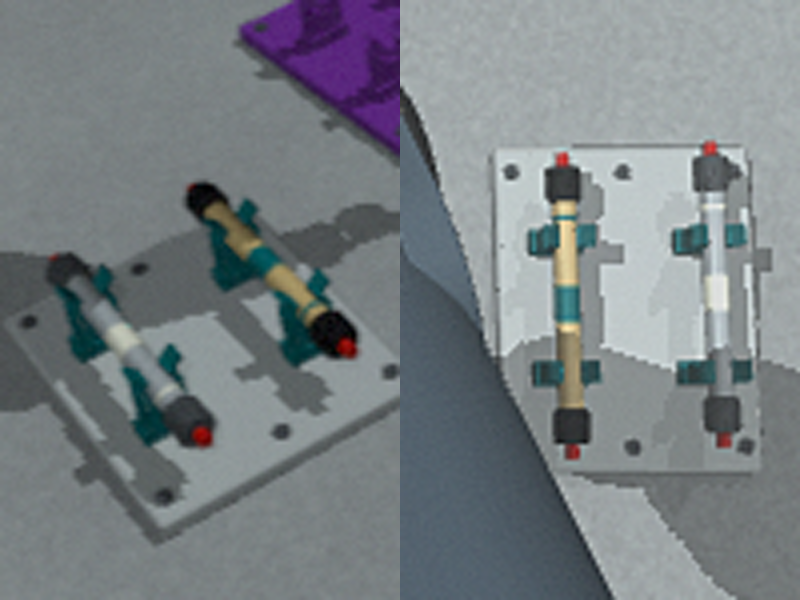

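The cream column sits in both clips: its plugs are at scene (241,311) and top (430,235) and (433,307), within 0.5 px of the home prediction. It is parallel to the steel column, which has not moved, so I'm handing in.

```bash
python3 -c "
from rig import order
print(order.sign_off())"
```

```text
the job is handed in; nothing more can be done
None
```

The cream column is home in both clips of the grey rack's empty place and released, the steel column has not moved, the arm stayed clear of the bottles and syringe, and I handed the job in at about 13 s; no verdict came back.

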